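# Start a fan run-test through the press guard

## Task

Run-test the fan that lies on the loading slide of the test fixture. With the fingertips push the slide by its blue plate all the way in under the clear guard, then reach down through the yellow-edged window without touching the guard, press the red lever pad down as far as it goes (firmly, but do not force it against its stop) and finish while still holding it down, since the test runs only as long as the lever is held. Do not press the lever before the slide is in, do not touch or lift the fan, and leave the other things on the desk where they are.

Things in the scene. Friction and masses are not known exactly. Their poses are not given: they have to be found in the camera images.
- fixture: fan test fixture, fixed to the desk: grey base plate 200 x 226 mm, its top 12 mm above the desk. Origin on the desk under the spot where the fan's centre lies once the slide is in; x points from the guard's front to its rear, y towards the side where the slide is loaded, z up. Offsets in the other entries are in this frame. A black switch box (x 57 to 91 mm, y 100 to 144 mm, 42 mm high) stands on the base beside the slide.
- slide (a joint): travel of the loading slide in m: 0 = fully out (loading position, where it starts), 0.090 = fully in against its stop. It moves along the fixture's -y, with about 1 to 3 N of drag, and stays where it is left.
- push_face (a point): middle of the black rubber face on the outer side of the slide's blue upright push plate; its x, y, z axes are the fixture's. The face looks along the fixture's +y and is pushed along -y. Rubber face 68 mm wide (along x) and 40 mm high, plate 84 mm wide, its top edge 18 mm above this point and 78 mm above the desk. With the slide in, the face lies at y = 114 mm, 56 mm outside the guard, whose top is then 45 mm above the plate's top.
- press_guard: guard fixed over the fixture: aluminium posts, clear panels, x from -92 to 92 mm, y from -68 to 58 mm, highest edge 124 mm above the desk. Same origin and axes as the fixture. Open below on its +y side, where the slide runs in. Not to be touched.
- window (a point): centre of the rectangular window in the guard's top panel, at the upper face of its yellow edging (123 mm above the desk, 45 mm towards the guard's front from the fixture's origin), right above the lever pad; its axes are the fixture's. Clear opening 64 mm along x and 90 mm along y; panel and edging are 7 mm thick. Open fingers may be too wide for it; close them.
- pad_top (a point): centre of the upper face of the red lever pad, 36 mm along x by 46 mm along y, at rest 25.5 mm below window. It is pressed down and goes about 16 mm lower (to about 42 mm below window) when the lever is fully down.
- lever_pad: the red pad itself, 10 mm thick; origin at the middle of its underside, same axes as the fixture at rest
- lever (a joint): angle of the lever in rad: 0 = up (a spring returns it), about 0.135 = fully down with a fan in place. The lever hinges at the guard's rear, 120 mm behind the pad. Pressing at the pad takes about 1.5 N at first and about 5 N at the end; then it meets a solid stop.
- pressure_frame: dark steel frame with four rubber feet, hung by a swivel under the lever; the feet stand 4 mm above the fan's corners at rest and press on them when the lever goes down. Origin at the swivel.
- nest (a joint): how far the sprung grey tray that carries the fan is pressed down onto its contacts, in m: 0 = up, 0.006 = fully down. It is pressed by the lever through the pressure frame.
- fan_centre (a point): centre of the fan under test, a loose black framed axial fan 80 x 80 x 26 mm with a lead, lying flat in the tray on the slide; it rides in with the slide, its top 61 mm above the desk
- next_fan: loose black axial fan, 80 x 80 x 26 mm with a short red-black lead, the next one to be tested; origin on its underside
- remote: loose white remote with blue keys, 125 x 42 x 17 mm; origin under its middle
- blue_tape: loose roll of blue tape lying flat, 62 mm across, 18 mm high; origin under its middle
- driver: loose screwdriver with yellow and black handle, 167 mm long; origin under its middle
- jar: loose jar with a yellow lid, 63 mm across, 84 mm high; origin under its middle
Not all that is in view belongs to the job. Leave any purple look-alike of the part that bears fan_centre alone.

How it is judged:
On the way, in this order (a step that is already met when the one before it is completed fails the run):
1. the slide is fully in, with the lever still up (value of joint slide above 0.086 m and value of joint lever below 0.03 rad), for 0.2 s.
2. the lever is held down by the robot so that the fan is pressed onto its contacts (value of joint slide above 0.086 m and value of joint nest above 0.004 m and contact force between any of the fingers, the arm and lever_pad above 1 N), for 0.3 s.
At the end, for the whole second after the job is handed in: The slide is in to within 4 mm of its stop; the robot holds the red pad down (more than 1 N on it, lever beyond 0.09 rad) so that the pressure frame bears on the fan and its tray is pressed down at least 4 of 6 mm; the fan lies flat and the lever is still (all of step 2 and value of joint lever above 0.09 rad and contact force between pressure_frame and anything else above 1 N and angle between fan_centre's own z axis and vertical below 0.08 rad and z of fan_centre in the frame of fixture below 0.0475 m and linear speed of lever_pad below 0.02 m/s); the arm keeps its last pose, push and grip.
It fails at once if the robot touches the guard or its window frame (over 0.5 N) (contact force between any of the fingers, the arm and press_guard above 0.5 N).
It fails at once if the robot touches the fan under test (over 0.5 N) or it is lifted more than 8 mm (contact force between any of the fingers, the arm and test_fan above 0.5 N or z of fan_centre in the frame of fixture above 0.0565 m).
It fails at once if the lever is pressed while the slide is not in (value of joint lever above 0.04 rad and value of joint slide below 0.08 m).
It fails at once if the lever pad is forced with more than 40 N (contact force between any of the fingers, the arm and lever_pad above 40 N).
It fails at once if another thing on the desk is moved more than 15 mm (distance of any of next_fan, remote, blue_tape, driver, jar from where it was at the start of the episode above 0.015 m).
It also fails if it takes over 43 s, if anything falls off the work surface, if the arm or the gripper's body presses on something with over 40 N, if the wrist force passes 120 N, or if a joint passes its speed limit or range.

## Robot

A 6-joint arm with a two-finger parallel gripper is mounted at the origin on a cart in front of the work surface, level with it; the furniture and walls round the work are solid. World frame = base frame: x ahead of the robot, y to its left, z up, the work surface at z = 0. Lengths are in m, angles in rad, forces in N, time in s.
With the tool pointing down it reaches from about 0.3 to 0.85 m from the base axis. Payload 4.2 kg.
Tool frame: the origin (TCP) lies midway between the tips of the shut fingers; the grasp point (between the pads) lies pinch_z behind it (pinch_z is the distance from the TCP to the grasp point, in m); z points along the fingers, y is the line along which they close (so a half turn about z gives the same grasp; the last joint's range is limited). The gripper opens to 91 mm and grips with 3 to 60 N. Pads are 32 mm wide; open, the fingers measure 118 mm over their backs; the gripper's body (76 mm by 178 mm) begins 60 mm behind the grasp point.
Start: joints at [1.088, 0.32, 1.565, -0, 1.257, -0.02], TCP at [0.257, 0.515, 0.214] pointing down, gripper open.
Joint ranges: [-3.11, 3.11], [-0.84, 2.01], [0.21, 2.61], [-1.34, 4.49], [0.05, 2.63], [-2.56, 2.56]. Speed limits (rad/s): [2.57, 2.57, 3.14, 3.14, 3.14, 3.14].

## Interface

Orientations are given as a 3x3 rotation matrix whose columns are the frame's x, y, z axes.
In Python, from station import * gives the robot as it stands. Calls block until the motion is done:
- reach(position, orientation): joint-space move of the TCP to a pose.
- line_to(position, attitude=None, v=0.15, contact_N=None): straight line of the TCP; attitude=None keeps the orientation; v is the mean speed in m/s. With contact_N (N) it stops when the force on the tool has changed by that much, and returns True; else False.
- set_joints(angles): joint-space move.
- gripper_to(opening): finger opening in m; the grip force is fixed at half the most; returns when the fingers have stopped.
- wait(seconds).
- solve_ik(position, orientation): joint angles nearest the present ones, or None.
- snapshot(name): name is "side" or "top" or "wrist"; returns a dict with "pixels" (400x640x3 uint8, red, green, blue), "depth" (400x640 float32, m along the optical axis (not along the pixel's ray), 0 where there is no reading), "intrinsics" (3x3 intrinsics, pixels), "R" (3x3) and "t" (3): a world point X has camera coordinates R X + t. Camera axes: x right, y down, z forward; pixel columns grow to the right and rows downward; lengths in m; the calibration is good to about 2 mm. A picture is of the moment at which its call begins.
A pose or a line that the arm cannot do raises Unreachable and nothing moves.
- sign_off(): hands the job in; it is judged then, once.
Readings, each from a call of its own:
- get_time(): time.
- get_q(): joint angles.
- get_qvel(): joint speeds.
- get_effort(): joint torques, N m.
- get_ee_pos(): TCP position.
- get_eef_rot(): TCP orientation.
- get_wrist_force(): force on the tool from outside, world axes, zero at the start.
- get_torque(): the same for the moment, N m.
- get_grip_width(): finger opening in m.
- get_grip_force(): force on a finger pad.
Only numpy, scipy, OpenCV 4.12 (cv2) and the standard library are available. Lean on these libraries where they do the work, as an engineer would, in place of code of your own. Each camera call takes 0.05 s, during which the arm holds its last target. There are 200 camera calls.

## Working session

There is one attempt and no reset: what is moved stays moved. The work goes in short steps, each a Python script; the robot and the scene stay as the last script left them, time stands still between calls to the robot, and variables do not carry over. Pictures are saved under pics/ and viewed, at most 10 in all, crops included, and the job is handed in when it is done.

```bash
mkdir -p pics; python3 - <<'E'
from station import *
import cv2,numpy as np
for n in("top","side"):
    s=snapshot(n); cv2.imwrite(f"pics/{n}0.png",s["pixels"][:,:,::-1]); np.savez(f"{n}0.npz",**s)
    print(n,s["intrinsics"].tolist(),s["R"].round(3).tolist(),s["t"])
print(get_time(),get_grip_width())
E
```

```text
top [[386.9568436350256, 0.0, 318.1779311678676], [0.0, 386.9568436350256, 199.6127670659752], [0.0, 0.0, 1.0]] [[-0.024, -1.0, 0.009], [-0.986, 0.023, -0.164], [0.164, -0.013, -0.986]] [0.02376784 0.52937896 1.15904109]
side [[367.8097005763822, 0.0, 320.8624684721998], [0.0, 367.8097005763822, 194.08063137426242], [0.0, 0.0, 1.0]] [[0.974, -0.226, 0.006], [-0.074, -0.342, -0.937], [0.213, 0.912, -0.35]] [-0.50678019  0.1419048   1.1377508 ]
0.1 0.0913371027852104
```

View pics/top0.png

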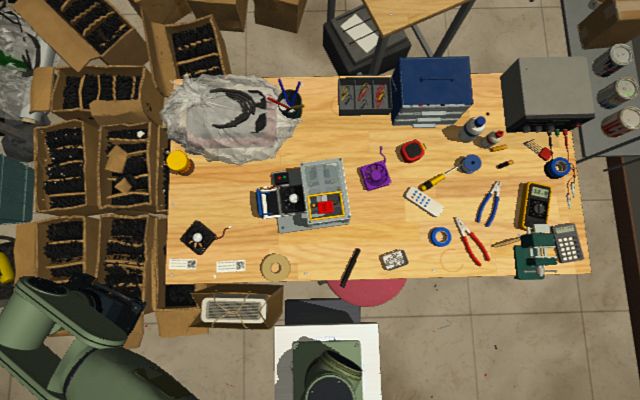

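View pics/side0.png

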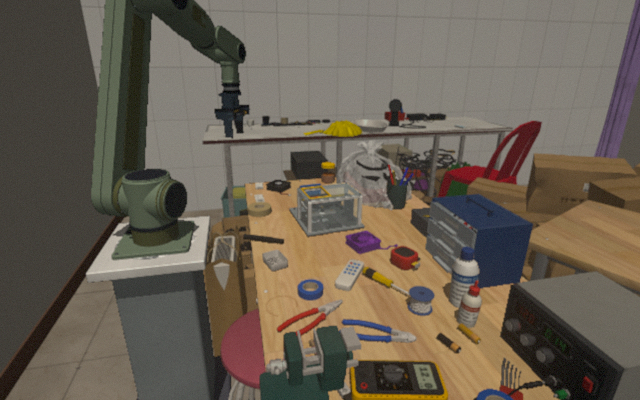

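The top view shows the fixture at about (310,195). The yellow window with the red pad is at (325,207), and the blue push plate is on the left at (265,203), so fixture +y is roughly world +y. Next I measure by colour masks.

```bash
cat > h.py <<'E'
import numpy as np,cv2
def ray(s,uv,z):
    uv=np.atleast_2d(uv).astype(float); d=np.c_[uv,np.ones(len(uv))]@np.linalg.inv(s["intrinsics"]).T@s["R"]
    c=-s["R"].T@s["t"]; return c+d*((z-c[2])/d[:,2])[:,None]
def hsv(s): return cv2.cvtColor(s["pixels"],cv2.COLOR_RGB2HSV)
def mask(s,lo,hi,box):
    m=cv2.inRange(hsv(s),np.array(lo),np.array(hi)); k=np.zeros_like(m); x0,y0,x1,y1=box; k[y0:y1,x0:x1]=m[y0:y1,x0:x1]; return k
def rect(s,m,z):
    v,u=np.nonzero(m); P=ray(s,np.c_[u,v],z)[:,:2]; r=cv2.minAreaRect(P.astype(np.float32)*1000); return len(u),r
E
python3 - <<'E'
from h import *
s=dict(np.load("top0.npz"))
for n,lo,hi,z in(("yellow",(18,110,90),(38,255,255),.123),("redpad",(0,150,80),(8,255,255),.0975),("blue",(100,120,60),(125,255,255),.078)):
    m=mask(s,lo,hi,(250,150,360,240)); print(n,rect(s,m,z),)
    v,u=np.nonzero(m); print(u.min(),u.max(),v.min(),v.max(),(1.159-0)*0+np.median(s["depth"][v,u]))
c=s["pixels"][150:240,240:365,::-1]; cv2.imwrite("pics/c1.png",cv2.resize(c,None,fx=6,fy=6,interpolation=cv2.INTER_CUBIC))
E
```

```text
yellow (3660, ((535.2703857421875, 51.552520751953125), (321.69573974609375, 263.1109924316406), 88.63436126708984))
250 359 150 239 1.2450517
redpad (198, ((533.2236328125, 59.43896484375), (204.16831970214844, 50.33572769165039), 63.555179595947266))
268 333 176 213 1.1452669
blue (137, ((522.1807250976562, 175.71609497070312), (81.3812255859375, 41.196144104003906), 6.317355632781982))
256 272 189 215 1.1694621
```

View pics/c1.png

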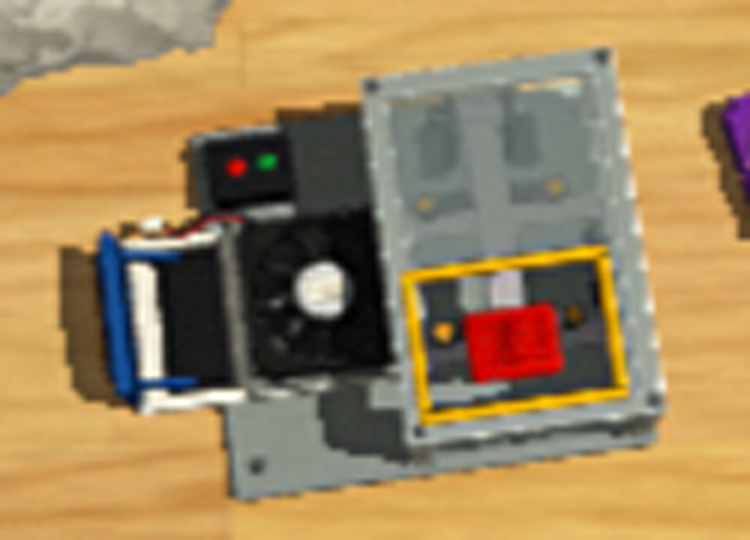

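The crop shows the guard's corners, the yellow frame (crop 403–628, 248–422), the red pad at its middle and the blue plate on the left at x≈118. The yaw is about 7°.

```bash
python3 - <<'E'
from h import *
from station import *
s=dict(np.load("top0.npz"))
f=lambda a:np.c_[240-.42+np.array(a)[:,0]/6,150-.42+np.array(a)[:,1]/6]
Y=ray(s,f([(403,272),(605,248),(628,395),(424,422)]),.123); G=ray(s,f([(370,85),(605,55),(657,402),(418,432)]),.123)
B=ray(s,f([(105,233),(130,405)]),.078);R=ray(s,f([(467,313),(555,305),(563,372),(473,380)]),.0975)
for n,P in zip("YGBR",(Y,G,B,R)):
    print(n,P.mean(0).round(4),(P[:,:2]).round(4).tolist(),[round(float(np.linalg.norm(P[i]-P[i-1])),4) for i in range(len(P))], np.degrees(np.arctan2(*(P[0]-P[-1])[1::-1])).round(2))
# wrist camera pose rel. to tcp
w=snapshot("wrist"); Rt=np.array(get_eef_rot());c=-w["R"].T@w["t"]
print("cam in tool",(Rt.T@(c-np.array(get_ee_pos()))).round(3),(Rt.T@w["R"].T).round(2).tolist(),w["intrinsics"][0,0]); print(Rt.round(3))
E
```

```text
Y [ 0.4997 -0.0083  0.123 ] [[0.5312, 0.0452], [0.5408, -0.0531], [0.4688, -0.0617], [0.458, 0.0365]] [0.0737, 0.0987, 0.0726, 0.0988] 6.72
G [ 0.5451 -0.0082  0.123 ] [[0.6248, 0.0595], [0.6374, -0.0563], [0.4651, -0.0755], [0.4533, 0.0395]] [0.1726, 0.1165, 0.1734, 0.1156] 6.66
B [0.5189 0.1895 0.078 ] [[0.5627, 0.1958], [0.475, 0.1832]] [0.0885, 0.0885] 8.16
R [ 0.4993 -0.0087  0.0975] [[0.5145, 0.0144], [0.5175, -0.0292], [0.484, -0.0321], [0.4811, 0.0122]] [0.0335, 0.0437, 0.0336, 0.0445] 3.67
cam in tool [ 0.076 -0.002 -0.171] [[-0.0, -0.96, -0.27], [1.0, -0.0, -0.0], [0.0, -0.27, 0.96]] 306.405922944116
[[-0.895  0.446 -0.001]
 [ 0.446  0.895 -0.001]
 [ 0.    -0.001 -1.   ]]
```

Yellow outer frame is 73 x 99 mm, guard 173 x 116 mm corner to corner and plate 88 mm. All fit the given sizes, with yaw ≈ 6.65° and window ≈ (0.500, -0.008). Next I approach the push plate and check from near.

```bash
cat >> h.py <<'E'
a=np.radians(6.65); ex=np.array([np.cos(a),np.sin(a),0]); ey=np.array([-np.sin(a),np.cos(a),0]); ez=np.array([0,0,1.])
W=np.array([.4997,-.0083,0]); O=W+.045*ex
RT=np.c_[ey,ex,-ez]
F=lambda x,y,z:O+x*ex+y*ey+z*ez
E
python3 - <<'E'
from h import *
from station import *
gripper_to(0.0); print(get_grip_width(),pinch_z)
print(solve_ik(F(0,.26,.2),RT),solve_ik(F(-.045,0,.09),RT))
reach(F(0,.27,.2),RT); print(get_ee_pos(),get_q(),get_time(),get_wrist_force())
s=snapshot("wrist"); cv2.imwrite("pics/w1.png",s["pixels"][:,:,::-1]); np.savez("w1.npz",**s)
E
```

```text
0.00033145163300246644 0.0188
[ 4.40527064e-01  3.27222412e-01  1.58933787e+00 -4.44089210e-16
  1.22503238e+00  3.24462669e-01] [-3.96211041e-02  3.20302650e-01  1.91292200e+00 -4.44089210e-16
  9.08368006e-01 -1.55685499e-01]
[0.51265681 0.26598977 0.20006936] [4.58352081e-01 3.32490251e-01 1.58126000e+00 6.30680075e-04
 1.22775276e+00 3.40729818e-01] 2.8583 [-0.08634068  0.83116661  0.37635894]
```

View pics/w1.png

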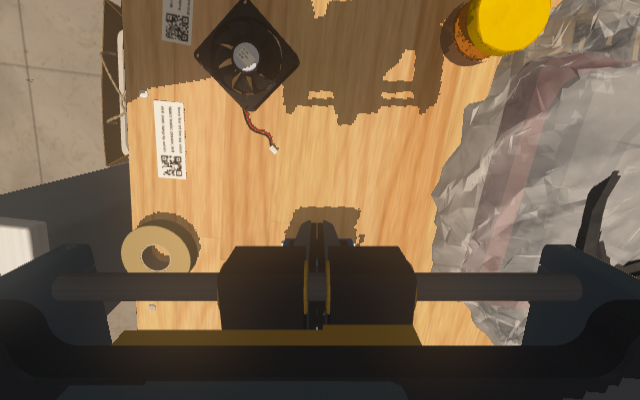

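The wrist view shows the closed fingers at column 318, centred on the blue plate, whose ends are visible at columns 287 and 352. The space outside the plate is clear, so I lower and push.

```bash
python3 - <<'E'
from h import *
from station import *
line_to(F(0,.27,.056),RT,v=.1); wait(.2)
y=lambda:float((np.array(get_ee_pos())-O)@ey)
print(y(),get_ee_pos(),get_wrist_force())
hit=line_to(F(0,.215,.056),RT,v=.05,contact_N=8); print(hit,y())
hit=line_to(F(0,.120,.056),RT,v=.035,contact_N=12); print(hit,y(),get_wrist_force(),get_time())
s=snapshot("top"); np.savez("top1.npz",**s)
cv2.imwrite("pics/c2.png",cv2.resize(s["pixels"][140:240,240:365,::-1],None,fx=6,fy=6,interpolation=cv2.INTER_CUBIC))
E
```

```text
0.2700703228367129 [0.51334902 0.26519096 0.05640759] [-1.4933234  -0.41708003  0.30005276]
False 0.21504750047423166
True 0.13450492206499876 [0.14738513 1.05104622 1.63563166] 8.0
```

View pics/c2.png

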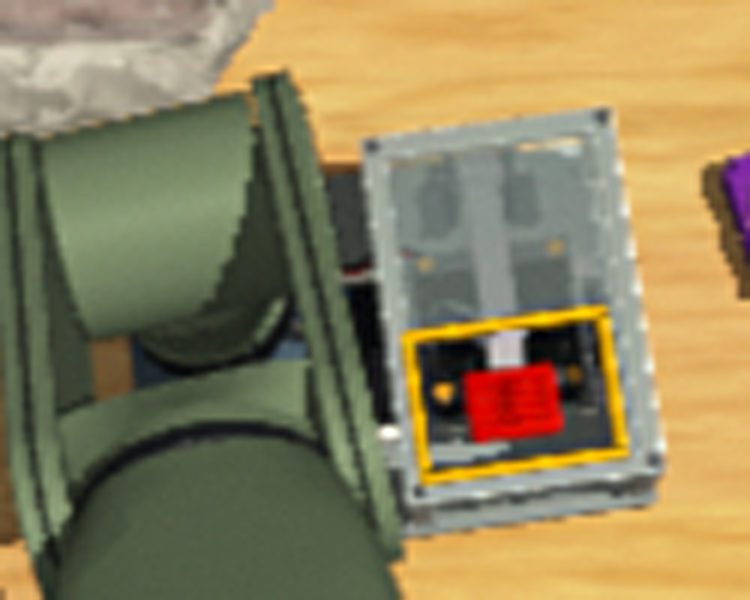

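The top view shows the fan now under the guard and the pad still up. The TCP is at y = 0.1345, and 0.130 is expected at the stop, so I push again to confirm.

```bash
python3 - <<'E'
from h import *
from station import *
y=lambda:float((np.array(get_ee_pos())-O)@ey)
hit=line_to(F(0,.116,.056),RT,v=.02,contact_N=16); print(hit,y(),get_wrist_force()); wait(.3); print(y(),get_wrist_force())
line_to(F(0,.16,.056),RT,v=.1); line_to(F(0,.17,.21),RT,v=.2)
reach(F(-.045,.10,.21),RT); wait(.2);print(y(),get_time(),get_wrist_force())
s=snapshot("top"); np.savez("top2.npz",**s)
b=snapshot("side"); np.savez("side2.npz",**b)
w=snapshot("wrist"); np.savez("w2.npz",**w)
i=cv2.resize(b["pixels"][160:250,270:390,::-1],(600,450),interpolation=cv2.INTER_CUBIC)
cv2.imwrite("pics/s2.png",i); cv2.imwrite("pics/w2.png",w["pixels"][:,:,::-1])
E
```

```text
True 0.13460231134508965 [0.57143229 2.36528005 0.74329068]
0.13463157192469324 [-0.24009767  0.64370232 -0.28112908]
0.1006136737857276 10.7083 [ 0.5120627  -0.11783917 -0.15405339]
```

View pics/w2.png

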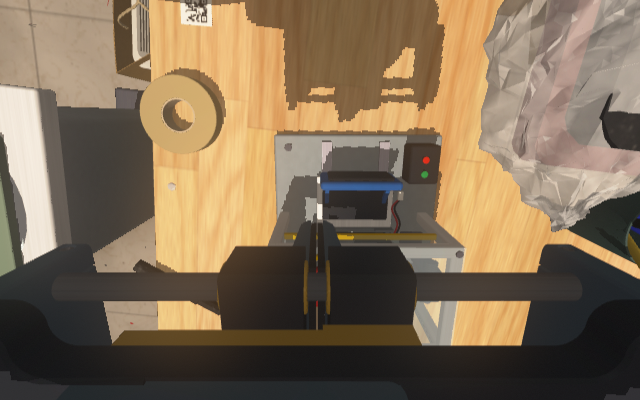

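View pics/s2.png

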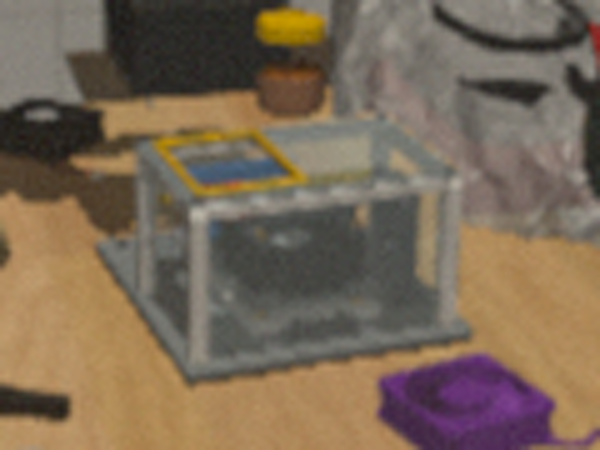

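The wrist view shows the blue plate at row ~183, columns 320–403, the window's yellow +y edge at row 237 and the guard corner at (460,253). I check the slide position and window alignment from these.

```bash
python3 - <<'E'
from h import *
w=dict(np.load("w2.npz"))
fx=lambda P:np.c_[(P-O)@ex,(P-O)@ey].round(4)
m=mask(w,(100,130,50),(125,255,255),(300,160,420,200)); v,u=np.nonzero(m)
P=fx(ray(w,np.c_[u,v],.078)); print("blue",P.min(0),P.max(0),np.percentile(P,[5,95],axis=0))
m=mask(w,(18,150,60),(38,255,255),(284,228,445,245)); v,u=np.nonzero(m)
P=fx(ray(w,np.c_[u,v],.123)); print("yel",len(P),P.min(0),P.max(0),np.median(P,0)); 
for lo,hi in((286,300),(340,430)):
  k=(u>lo)&(u<hi); print(P[k].min(0),P[k].max(0),np.median(P[k],0))
print("guard corner",fx(ray(w,[[460,253],[465,247]],.123)))
t=dict(np.load("top2.npz")); 
m=mask(t,(0,180,80),(6,255,255),(300,190,345,225)); print("pad",m.sum()//255)
cv2.imwrite("pics/c3.png",cv2.resize(t["pixels"][140:240,240:365,::-1],None,fx=6,fy=6,interpolation=cv2.INTER_CUBIC))
E
```

```text
blue [-0.0392  0.0993] [0.0417 0.1097] [[-0.0351    0.1034  ]
 [ 0.036725  0.1097  ]]
yel 670 [-0.0739  0.0677] [0.0624 0.0736] [0.00995 0.0707 ]
[-0.0713  0.0686] [-0.0631  0.0735] [-0.0676  0.0715]
[-0.0226  0.0677] [0.057  0.0736] [0.0154 0.0707]
guard corner [[0.0869 0.054 ]
 [0.0907 0.06  ]]
pad 180
```

The blue plate is at y 0.103–0.110, so with the rubber its face is at about 0.114 and the slide is in. The guard corner measures (0.091, 0.060) against (0.092, 0.058) given. Now I go through the window.

```bash
python3 - <<'E'
from h import *
from station import *
line_to(F(-.045,0,.21),RT,v=.15); line_to(F(-.045,0,.14),RT,v=.1); line_to(F(-.045,0,.102),RT,v=.05); wait(.3)
print(get_ee_pos(),get_wrist_force())
for z,c in((.092,12),(.086,12),(.083,12),(.0815,12),(.080,12)):
    h=line_to(F(-.045,0,z),RT,v=.015,contact_N=c); wait(.2); print(z,h,get_ee_pos()[2].round(4),np.round(get_wrist_force(),2),get_time())
    if h: break
E
```

```text
[ 0.49984194 -0.00830475  0.10220795] [0.26908248 0.34655325 0.44146362]
0.092 False 0.092 [-1.63 -0.14  2.14] 14.75
0.086 False 0.0861 [-2.34 -0.39  4.33] 15.5
0.083 False 0.083 [-3.38  0.27  5.05] 16.05
0.0815 False 0.0819 [-2.56  0.26  6.42] 16.5
0.08 False 0.0815 [-5.39  0.49 15.75] 16.95
```

At z ≈ 0.0815 the pad meets its stop: 15.8 N, well under 40 N, and about 16 mm down as expected. I check that it is steady and hand in.

```bash
python3 - <<'E'
from station import *
wait(.5); print(get_ee_pos(),get_wrist_force(),get_grip_width(),get_time())
print(sign_off())
E
```

```text
[ 0.49983035 -0.00830316  0.08144274] [-4.76102403 -0.19053711 14.43050037] 0.0005607291620664981 17.45
the job is handed in; nothing more can be done
None
```

The job is handed in at about 17.5 s, with the slide pushed in to its stop and the lever pad held down on its stop at about 14 N; no pass/fail result came back.

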